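Lock the indexing wheel

TASK

Lock the decorating wheel so that the bowl on it can be painted panel by panel: take the short locking pin with the thick ribbed knob out of the wooden tool block, put it through the brass bush in the wheel's head and, pressing only lightly, turn the head with it until you feel the tip drop into one of the locking holes hidden in the base below. Leave the pin fully home, its knob down on the bush, without forcing it and without shifting the bowl from the middle of the wheel.

Things in the scene. Friction and masses are not known exactly. Their poses are not given: they have to be found in the camera images.
- pin: Locking pin, about 70 g, upright in one of the tool block's three holes: a round steel shank 12 mm thick, 40 mm long, with a bevelled tip, under a ribbed black knob 26 mm across and 30 mm high with a flat underside. Origin at the centre of the tip; z up along the pin, the knob from 40 to 70 mm along it. In the block the tip is 6 mm above the table and 28 mm of shank are in its 13.5 mm hole.
- wheel: Low decorating wheel standing fast on the table: a dark round base 30 mm high and, 8 mm above it on a hub, a turning head of bare metal, 210 mm across, 10 mm thick, its top 48 mm above the table. Origin on the turning axis at table height, z up; its yaw means nothing. The head turns both ways against a steady friction, about 1.5 N at the bush.
- wheel_axis (a point): The turning axis at the head's top. The base under the head does not turn; its top face is flat, 30 mm above the table, with four locking holes on the pin's circle (radius 78 mm), 90 degrees apart, hidden by the head; where they stand is not known. Each is 15 mm wide, bevelled, 20 mm deep. At the start the next hole lies 12 to 78 degrees from the bush, whichever way one turns.
- bush (a point): Centre of the upper rim of the brass bush near the head's edge, 54 mm above the table, 78 mm from the axis; goes round with the head. It stands 6 mm proud of the head; its bore, 14 mm wide, goes down to 38 mm above the table. With the tip on the base's face the knob is 16 mm above the bush; with the pin home the knob is on the bush, the tip 14 mm above the table.
- bowl: Small white unglazed bowl, 68 mm across, 24 mm high, standing loose in the middle of the wheel's head; it turns with the head. Origin at the centre of its underside.
- block: Wooden tool block, 50 x 190 x 34 mm, fixed to the table; origin at the centre of its underside, long side along its y axis. Its three holes, 66 mm apart along y, hold the pin and two slimmer, taller wooden-handled modelling tools (about 97 and 111 mm high as they stand), in any order.
Things that resemble listed ones, but are neither listed nor needed, are in the scene too. What is meant by the bowl is not blue or red, and is the larger of those in its own colour.

How it is judged:
At the end, for the whole second after the job is handed in: The pin stands upright (within 0.1 rad) and at rest in the bush, within 4 mm of its centre, with its tip in a locking hole and its knob down on the bush to within 2.5 mm; the bowl stands level on the wheel's head, within 15 mm of its middle (z of pin in the frame of wheel below 0.0165 m and horizontal distance between pin and bush below 0.004 m and angle between each of pin, bowl's own z axis and vertical below 0.1 rad and linear speed of pin below 0.01 m/s and horizontal distance between bowl and wheel below 0.015 m and z of bowl in the frame of wheel above 0.045 m); the robot touches nothing.
It fails at once if the pin is forced: it presses on the wheel with more than 30 N in any direction (contact force between pin and wheel above 30 N).
It fails at once if the bowl is pushed more than 25 mm from the middle of the wheel, tipped over or knocked off (horizontal distance between bowl and wheel above 0.025 m or angle between bowl's own z axis and vertical above 0.4 rad).
It also fails if it takes over 67 s, if anything falls off the work surface, if the arm or the gripper's body presses on something with over 40 N, if the wrist force passes 120 N, or if a joint passes its speed limit or range.

ROBOT

A 6-joint arm with a two-finger parallel gripper is mounted at the origin on a cart in front of the work surface, level with it; the furniture and walls round the work are solid. World frame = base frame: x ahead of the robot, y to its left, z up, the work surface at z = 0. Lengths are in m, angles in rad, forces in N, time in s.
With the tool pointing down it reaches from about 0.375 to 0.9 m from the base axis. Payload 3.1 kg.
Tool frame: the origin (TCP) lies at the very end of the fingers, on their centre line; the grasp point (between the pads) lies 19 mm behind it; z points along the fingers, y is the line along which they close (so a half turn about z gives the same grasp; the last joint's range is limited). The gripper opens to 87 mm and grips with 3 to 60 N. Pads are 19 mm wide; open, the fingers measure 117 mm over their backs; the gripper's body (75 mm by 190 mm) begins 51 mm behind the grasp point.
Start: joints at [1.141, 0.527, 1.433, -0, 1.181, -0.178], TCP at [0.156, 0.605, 0.223] pointing down, gripper open.
Joint ranges: [-3.08, 3.08], [-0.75, 2.2], [0.22, 2.44], [-1.43, 4.57], [0, 2.65], [-2.85, 2.85]. Speed limits (rad/s): [2.79, 2.79, 3.14, 3.14, 3.14, 3.14].

INTERFACE

Orientations are given as a unit quaternion [w, x, y, z].
In Python, from station import observe, capture, finish_job, silhouettes gives the robot as it stands. The module is installed in compiled form; this text tells all that it offers.
- The arm moves only by the tool servo_tool, never from a script. Its argument "commands" is a list of rows, each a list of 7 numbers: the opening, from 0 (shut) to 1 (fully open), then the shift along the tool's x, y, z in mm, then the turn, a rotation vector about the tool's x, y, z in degrees. A call has 1 to 8 rows; each row shifts and turns the commanded pose from where the row before left it, along the tool's axes as they then stand; what a row does not reach is not made up. A row lasts 1/12 s, in which the tool goes at most 41.7 mm and 7.16 degrees, less where a joint would pass 70% of its speed; a pose out of reach is approached as far as the arm can. A call with a gripper value outside its range is refused whole. The fingers move at their own pace and stop on an object; the grip force is fixed at half the most. Time passes only in rows, so rows that do not move let the fingers close. It gives the time, the measured TCP pose, the force, the opening and the grip force at its end, in the units of the state.
- observe(): the state, without advancing time (a new reading comes with each control period).
- capture(name): name is "scene" or "top" or "wrist"; returns a dict with "color" (384x512x3 uint8, blue, green, red), "range_z" (384x512 float32, m along the optical axis (not along the pixel's ray), 0 where there is no reading), "camera_matrix" (3x3 intrinsics, pixels), "R" (3x3) and "t" (3): a world point X has camera coordinates R X + t. Camera axes: x right, y down, z forward; pixel columns grow to the right and rows downward; lengths in m; the calibration is good to about 2 mm. A picture is of the moment at which its call begins.
- finish_job(): hands the job in; it is judged then, once.
Trained networks look in a picture, given as the dict that the camera call returned (one of the last four; its "shot" number tells which), for a name from the list of things; names that differ only in an ending like _2 or _b are one class to them, and where a whole thing is asked for, a point or a joint stands for the part that bears it (a point fixed in the world has none). Each returns a list of dicts, best first, with "score" (0 to 1); they miss things now and then, are a little off and sometimes report something else, mostly with a low value. They report only what shows in the picture. A call takes as long as a camera call. They do not tell look-alikes from the thing itself.
- silhouettes(picture, name): "pixels" (384x512 bool, what is visible of it) and "extent" ([left, top, right, bottom] in pixels, round what is visible of it).
The state is a dict: "clock": time; "qpos": joint angles; "joint_vel": joint speeds; "joint_efforts": joint torques, N m; "eef_pos": TCP position; "tool_rot": TCP orientation; "ft_force": force on the tool from outside, world axes, zero at the start; "torque": the same for the moment, N m; "finger_gap": finger opening in m; "finger_force": force on a finger pad.
Only numpy, scipy, OpenCV 4.12 (cv2) and the standard library are available. Lean on these libraries where they do the work, as an engineer would, in place of code of your own. Each camera call takes 0.05 s, during which the arm holds its last target. There are 200 camera calls.

## Working session

There is one attempt and no reset: what is moved stays moved. The work goes in short steps, Python scripts to look and compute and a tool call to move; the robot and the scene stay as the last step left them, time stands still between calls to the robot, and variables do not carry over. Pictures are saved under pics/ and viewed, at most 10 in all, crops included, and the job is handed in when it is done.

Besides the shell and the picture viewer there is one more tool, called after ">>>" by a JSON object that holds its "fn" and its "kwargs". servo_tool: Moves the arm, as the interface text tells. Its arguments: {"type":"object","properties":{"commands":{"type":"array"}},"required":["commands"]}

```bash
mkdir -p pics; cat > h.py <<'E'
import numpy as np, cv2
from station import observe, capture, finish_job, silhouettes
def world(p,mask=None):
    K=p["camera_matrix"];z=p["range_z"].astype(float)
    v,u=np.mgrid[:z.shape[0],:z.shape[1]]
    c=np.stack([(u-K[0,2])/K[0,0]*z,(v-K[1,2])/K[1,1]*z,z],-1)
    w=(c-p["t"])@p["R"]
    w[z<=0]=np.nan
    return w
E
python3 - <<'E'
from h import *
s=observe();print({k:np.round(v,3) for k,v in s.items()})
ims=[]
for n in("scene","top"):
    p=capture(n);ims.append(p["color"].copy());w=world(p)
    for name in("pin","wheel","bush","bowl","block"):
        for d in silhouettes(p,name):
            m=d["pixels"];q=w[m];q=q[~np.isnan(q[:,0])]
            print(n,name,round(d["score"],2),np.round(d["extent"]),np.round(np.median(q,0),3),np.round(np.percentile(q,2,0),3),np.round(np.percentile(q,98,0),3))
    np.savez("%s.npz"%n,w=w,c=p["color"])
for i,n in zip(ims,"st"): cv2.imwrite("pics/%s.png"%n,cv2.resize(i,(800,600)))
E
```

```text
{'clock': np.float64(0.0), 'qpos': array([ 1.14 ,  0.528,  1.434, -0.   ,  1.181, -0.179]), 'joint_vel': array([ 0.   , -0.001, -0.   ,  0.001,  0.001, -0.001]), 'joint_efforts': array([ 1.0000e-03, -4.4005e+01, -1.7659e+01,  6.4000e-02,  5.8000e-02,
       -0.0000e+00]), 'eef_pos': array([0.155, 0.605, 0.222]), 'tool_rot': array([-0.   ,  0.126,  0.992, -0.001]), 'ft_force': array([-0.292, -0.526,  0.173]), 'torque': array([-0.037, -0.047,  0.003]), 'finger_force': np.float64(0.0), 'finger_gap': np.float64(0.087)}
scene pin 0.77 [128. 205. 141. 227.] [0.432 0.114 0.064] [0.424 0.107 0.033] [0.446 0.129 0.077]
scene wheel 0.61 [218. 205. 320. 275.] [ 0.48  -0.176  0.047] [ 0.415 -0.254  0.013] [ 0.608 -0.064  0.05 ]
scene bush 0.62 [218. 204. 318. 266.] [ 0.489 -0.172  0.047] [ 0.415 -0.254  0.036] [ 0.608 -0.064  0.05 ]
scene bowl 0.92 [250. 210. 286. 234.] [ 0.53  -0.153  0.062] [ 0.485 -0.187  0.047] [ 0.587 -0.125  0.072]
scene bowl 0.64 [339. 255. 364. 273.] [ 0.527 -0.332  0.011] [ 0.491 -0.356  0.001] [ 0.542 -0.309  0.019]
scene bowl 0.41 [228. 160. 242. 171.] [0.849 0.087 0.
[... 165 characters left out ...]
7. 194. 340. 275.] [ 0.52  -0.151  0.048] [ 0.426 -0.247  0.044] [ 0.615 -0.059  0.052]
top bush 0.86 [260. 192. 339. 276.] [ 0.52  -0.152  0.048] [ 0.424 -0.248  0.04 ] [ 0.617 -0.059  0.053]
top bowl 0.96 [288. 223. 313. 247.] [ 0.518 -0.158  0.059] [ 0.488 -0.187  0.05 ] [ 0.549 -0.127  0.073]
top bowl 0.77 [356. 222. 374. 241.] [ 0.52  -0.335  0.008] [ 0.496 -0.357 -0.002] [ 0.544 -0.308  0.02 ]
top bowl 0.74 [192. 108. 215. 134.] [0.828 0.093 0.011] [0.795 0.061 0.001] [0.854 0.121 0.025]
top bowl 0.61 [236. 120. 253. 136.] [ 0.815 -0.022  0.009] [ 0.789 -0.046 -0.001] [0.838 0.002 0.02 ]
top block 0.75 [127. 255. 208. 285.] [0.435 0.187 0.034] [ 0.402  0.092 -0.001] [0.462 0.279 0.064]
```

View pics/s.png

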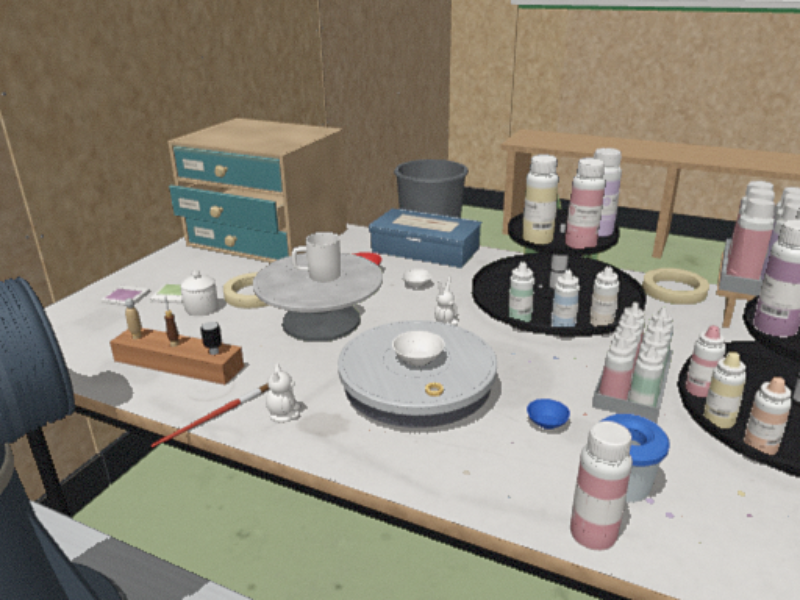

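View pics/t.png

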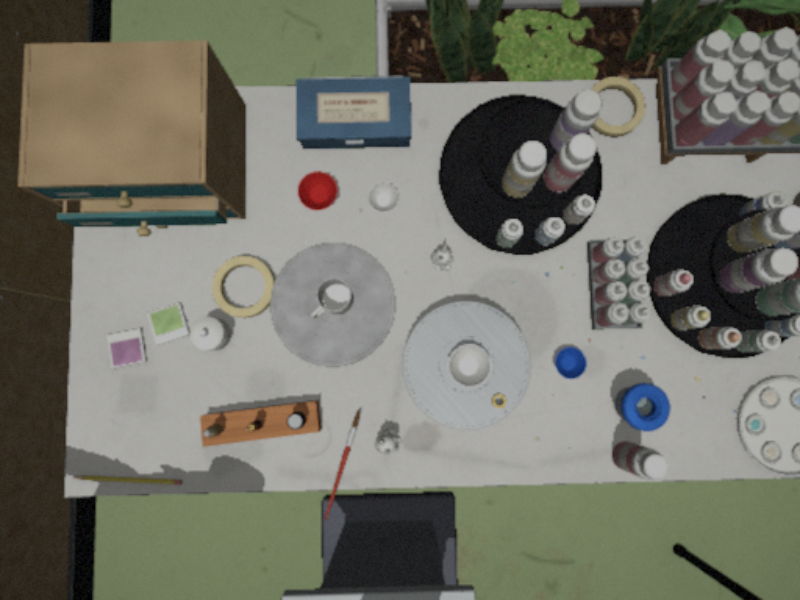

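The scene shows the tool block at lower left. In it are a tan handle (133,320), a slimmer brown handle (171,327) and a thick black knob (210,337). The low wheel is at (417,365), with its brass bush at (434,390) and a white bowl at (417,347). The taller stand with a mug at (318,285) is a look-alike of the wheel. The other bowls are a small white one at (417,278), a red one and a blue one. The pin is the short black knob. The bowl is the larger white one, on the low wheel that has the brass bush. I'll confirm both in one crop.

```bash
python3 - <<'E'
from h import *
s=np.load("scene.npz");t=np.load("top.npz")
a=cv2.resize(s["c"][185:250,60:165],(790,489),interpolation=cv2.INTER_CUBIC)[:, :]
b=cv2.resize(s["c"][195:280,205:330],(400,272),interpolation=cv2.INTER_CUBIC)
a=cv2.resize(a,(400,248));cv2.imwrite("pics/crop.png",np.vstack([a,b]))
for n,d in(("s",s),("t",t)):
    c,w=d["c"],d["w"];h=cv2.cvtColor(c,cv2.COLOR_BGR2HSV)
    xy=w[...,:2];r=np.hypot(xy[...,0]-.52,xy[...,1]+.152)
    m=(h[...,1]>110)&(h[...,0]>12)&(h[...,0]<32)&(r<.105)&(w[...,2]>.035)&(w[...,2]<.07)
    print(n,"bush",m.sum(),np.median(w[m],0).round(4),w[m].min(0).round(3),w[m].max(0).round(3))
    k=(np.hypot(xy[...,0]-.437,xy[...,1]-.115)<.035)&(w[...,2]>.042)
    print("knob",k.sum(),w[k].mean(0).round(4),w[k].min(0).round(4),w[k].max(0).round(4))
    # stand
    q=(xy[...,0]>.45)&(xy[...,0]<.75)&(xy[...,1]>-.05)&(xy[...,1]<.3)&(w[...,2]>.08)&(w[...,2]<.3)
    print("stand",w[q].min(0).round(3),w[q].max(0).round(3))
    wm=(r<.115)&(abs(w[...,2]-.048)<.004)
    pts=xy[wm].astype(np.float32);print("wheelcirc",cv2.minEnclosingCircle(pts))
    bm=(xy[...,0]>.39)&(xy[...,0]<.475)&(xy[...,1]>.07)&(xy[...,1]<.3)&(abs(w[...,2]-.034)<.005)
    if bm.sum()>20: print("block",cv2.minAreaRect(xy[bm].astype(np.float32)))
E
```

```text
s bush 42 [ 0.458  -0.2057  0.0524] [ 0.445 -0.215  0.049] [ 0.469 -0.195  0.055]
knob 202 [0.4322 0.115  0.0651] [0.4233 0.105  0.0461] [0.4499 0.1309 0.0777]
stand [ 0.519 -0.041  0.08 ] [0.75  0.27  0.145]
wheelcirc ((0.518765389919281, -0.15420590341091156), 0.10701209306716919)
block ((0.4302919805049896, 0.1865137368440628), (0.05363606661558151, 0.19547124207019806), 5.7570013999938965)
t bush 14 [ 0.4584 -0.2007  0.052 ] [ 0.451 -0.21   0.046] [ 0.468 -0.192  0.056]
knob 105 [0.4403 0.1195 0.0733] [0.426  0.1081 0.0482] [0.4524 0.133  0.0803]
stand [ 0.522 -0.04   0.08 ] [0.72  0.159 0.147]
wheelcirc ((0.5203413963317871, -0.153532013297081), 0.1051744893193245)
block ((0.43276846408843994, 0.18700361251831055), (0.05016133189201355, 0.19071818888187408), 5.6722025871276855)
```

View pics/crop.png

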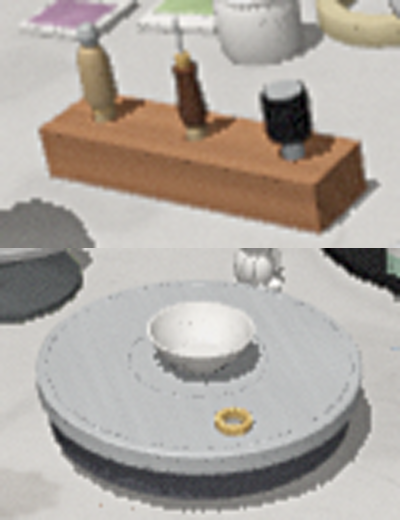

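The crop confirms both. The thick ribbed black knob sits in the block's right end hole, and the low wheel has the brass bush with the white bowl on it. Next I move above the pin.

>>> {"fn": "servo_tool", "kwargs": {"commands": [[1,-28.3,-28.4,0,0,0,0],[1,-28.3,-28.4,0,0,0,0],[1,-28.3,-28.4,0,0,0,0],[1,-28.3,-28.4,0,0,0,0],[1,-28.3,-28.4,0,0,0,0],[1,-28.3,-28.4,0,0,0,0],[1,-28.3,-28.4,0,0,0,0],[1,-28.3,-28.4,0,0,0,0]]}}

```text
clock: 1.27
eef_pos: [0.319, 0.3273, 0.2229]
tool_rot: [0.0, 0.125, 0.992, 0.0]
ft_force: [0.3, 1.1, 0.6]
finger_gap: 0.0872
finger_force: 0.0
```

>>> {"fn": "servo_tool", "kwargs": {"commands": [[1,-28.3,-28.4,0,0,0,0],[1,-28.3,-28.4,0,0,0,0],[1,-28.3,-28.4,0,0,0,0],[1,-28.3,-28.4,0,0,0,0],[1,-28.3,-28.4,0,0,0,0],[1,-28.3,-28.4,0,0,0,0],[1,0,0,0,0,0,7],[1,0,0,0,0,0,7]]}}

```text
clock: 1.93
eef_pos: [0.4423, 0.119, 0.2228]
tool_rot: [0.001, 0.251, 0.968, 0.0]
ft_force: [-0.5, 0.3, 0.2]
finger_gap: 0.0872
finger_force: 0.0
```

>>> {"fn": "servo_tool", "kwargs": {"commands": [[1,0,0,0,0,0,7],[1,0,0,0,0,0,7],[1,0,0,0,0,0,7],[1,0,0,0,0,0,7],[1,0,0,0,0,0,7],[1,0,0,0,0,0,7],[1,0,0,0,0,0,7],[1,0,0,0,0,0,7]]}}

```text
clock: 2.6
eef_pos: [0.4405, 0.1215, 0.2228]
tool_rot: [0.0, 0.674, 0.739, 0.0]
ft_force: [-0.3, 0.3, 0.1]
finger_gap: 0.087
finger_force: 0.0
```

```bash
python3 - <<'E'
from h import *
p=capture("wrist");w=world(p);cv2.imwrite("pics/w1.png",p["color"])
print(np.round(-p["R"].T@p["t"],3),np.round(p["R"],2))
for d in silhouettes(p,"pin"):
    q=w[d["pixels"]];q=q[~np.isnan(q[:,0])];q=q[q[:,2]>.07]
    print(round(d["score"],2),np.round(d["extent"]),len(q), q.mean(0).round(4) if len(q) else 0, cv2.minEnclosingCircle(q[:,:2].astype(np.float32)) if len(q) else 0)
m=(np.hypot(w[...,0]-.439,w[...,1]-.12)<.03)&(w[...,2]>.07)
print(m.sum(),w[m].mean(0),cv2.minEnclosingCircle(w[m][:,:2].astype(np.float32)))
E
```

```text
[0.434 0.196 0.384] [[ 1.    0.09  0.  ]
 [ 0.09 -0.96  0.27]
 [ 0.03 -0.27 -0.96]]
0.82 [237. 164. 264. 195.] 538 [0.4384 0.1225 0.0751] ((0.43858861923217773, 0.12171867489814758), 0.013515016995370388)
8453 [0.43754796 0.14483401 0.31146584] ((0.438259482383728, 0.13058708608150482), 0.02214108221232891)
```

View pics/w1.png

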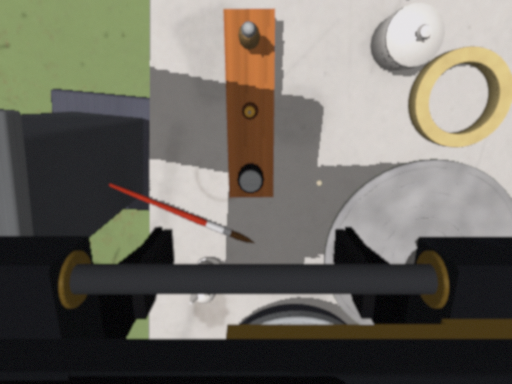

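The pin's knob is at (250,180), at world (0.4386, 0.1215), which is almost straight below the TCP. I'll descend and grip it.

>>> {"fn": "servo_tool", "kwargs": {"commands": [[1,0,-2,30,0,0,0],[1,0,0,35,0,0,0],[1,0,0,35,0,0,0],[1,0,0,30,0,0,0],[1,0,0,20,0,0,0],[1,0,0,15,0,0,0],[1,0,0,8,0,0,0],[1,0,0,0,0,0,0]]}}

```text
clock: 3.37
eef_pos: [0.4377, 0.1212, 0.0482]
tool_rot: [-0.001, 0.671, 0.741, -0.001]
ft_force: [-0.1, -0.1, -0.8]
finger_gap: 0.0871
finger_force: 0.0
```

>>> {"fn": "servo_tool", "kwargs": {"commands": [[0.3,0,0,1.5,0,0,0],[0.1,0,0,0,0,0,0],[0.1,0,0,0,0,0,0],[0.1,0,0,0,0,0,0],[0.1,0,0,0,0,0,0],[0.1,0,0,0,0,0,0],[0.1,0,0,0,0,0,0],[0.1,0,0,0,0,0,0]]}}

```text
clock: 4.03
eef_pos: [0.4384, 0.1213, 0.0482]
tool_rot: [0.0, 0.672, 0.741, 0.0]
ft_force: [0.8, -0.2, 0.0]
finger_gap: 0.0416
finger_force: 0.0
```

>>> {"fn": "servo_tool", "kwargs": {"commands": [[0.1,0,0,0,0,0,0],[0.1,0,0,0,0,0,0],[0.1,0,0,0,0,0,0],[0.1,0,0,0,0,0,0],[0.1,0,0,0,0,0,0]]}}

```text
clock: 4.45
eef_pos: [0.4383, 0.1213, 0.048]
tool_rot: [-0.0, 0.672, 0.741, -0.0]
ft_force: [-0.2, 1.0, 0.4]
finger_gap: 0.0251
finger_force: 29.9
```

The knob is gripped, with a gap of 25 mm. I'll lift it, carry it above the bush and turn so that tool y lies along the tangent.

>>> {"fn": "servo_tool", "kwargs": {"commands": [[0.1,0,0,-6,0,0,0],[0.1,0,0,-12,0,0,0],[0.1,0,0,-18,0,0,0],[0.1,0,0,-30,0,0,0],[0.1,0,0,-35,0,0,0],[0.1,0,0,-35,0,0,0],[0.1,0,0,-16,0,0,0],[0.1,0,0,0,0,0,0]]}}

```text
clock: 5.12
eef_pos: [0.4408, 0.1215, 0.2041]
tool_rot: [0.003, 0.672, 0.741, 0.003]
ft_force: [0.2, 0.4, 0.0]
finger_gap: 0.0252
finger_force: 29.9
```

>>> {"fn": "servo_tool", "kwargs": {"commands": [[0.1,-40.6,-1.3,0,0,0,0],[0.1,-40.6,-1.3,0,0,0,0],[0.1,-40.6,-1.3,0,0,0,0],[0.1,-40.6,-1.3,0,0,0,0],[0.1,-40.6,-1.3,0,0,0,0],[0.1,-40.6,-1.3,0,0,0,0],[0.1,-40.6,-1.3,0,0,0,0],[0.1,-40.6,-1.3,0,0,0,0]]}}

```text
clock: 5.78
eef_pos: [0.4583, -0.2044, 0.1989]
tool_rot: [-0.001, 0.672, 0.74, -0.0]
ft_force: [1.1, 0.3, -0.6]
finger_gap: 0.0253
finger_force: 29.9
```

>>> {"fn": "servo_tool", "kwargs": {"commands": [[0.1,0,0,0,0,0,7.1],[0.1,0,0,0,0,0,7.1],[0.1,0,0,0,0,0,7.1],[0.1,0,0,0,0,0,7.1],[0.1,0,0,0,0,0,7.1],[0.1,0,0,0,0,0,7.1],[0.1,0,0,0,0,0,7.1],[0.1,0,0,0,0,0,7.1]]}}

```text
clock: 6.45
eef_pos: [0.4585, -0.2023, 0.1987]
tool_rot: [-0.001, 0.944, 0.329, -0.001]
ft_force: [0.7, 0.3, -0.4]
finger_gap: 0.0254
finger_force: 29.9
```

```bash
cat > bush.py <<'E'
from h import *
import sys
p=capture("wrist");w=world(p);c=p["color"];cv2.imwrite("pics/%s.png"%sys.argv[1],c)
h=cv2.cvtColor(c,cv2.COLOR_BGR2HSV)
m=(h[...,1]>100)&(h[...,0]>12)&(h[...,0]<35)&(w[...,2]>.035)&(w[...,2]<.065)&(np.hypot(w[...,0]-.458,w[...,1]+.203)<.03)
v,u=np.nonzero(m);print(m.sum(),"px",u.min(),u.max(),v.min(),v.max())
k=m&(w[...,2]>.050)
print("bush",cv2.minEnclosingCircle(w[k][:,:2].astype(np.float32)),w[k].mean(0).round(4),np.median(w[k][:,2]))
r=np.hypot(w[...,0]-.52,w[...,1]+.153)
print("head",np.median(w[(r<.1)&(r>.05)&(abs(w[...,2]-.048)<.005)][:,2]))
# pin tip
s=observe();e=s["eef_pos"];print(e.round(4),s["tool_rot"].round(4))
d=np.linalg.norm(w-[e[0],e[1],e[2]-.035],axis=-1)
n=(np.hypot(w[...,0]-e[0],w[...,1]-e[1])<.012)&(w[...,2]<e[2]-.008)&(w[...,2]>e[2]-.06)
if n.sum(): print("shank",n.sum(),w[n].mean(0).round(4),w[n].min(0).round(4),w[n].max(0).round(4))
E
python3 bush.py w2
```

```text
266 px 244 266 170 192
bush ((0.46040078997612, -0.2026696652173996), 0.010984892025589943) [ 0.4606 -0.2023  0.0528] 0.05293657411480131
head 0.04730983393242813
[ 0.4586 -0.2023  0.1988] [-1.200e-03  9.450e-01  3.271e-01 -8.000e-04]
shank 180 [ 0.4631 -0.1987  0.1689] [ 0.4569 -0.2056  0.1577] [ 0.4655 -0.1956  0.179 ]
```

View pics/w2.png

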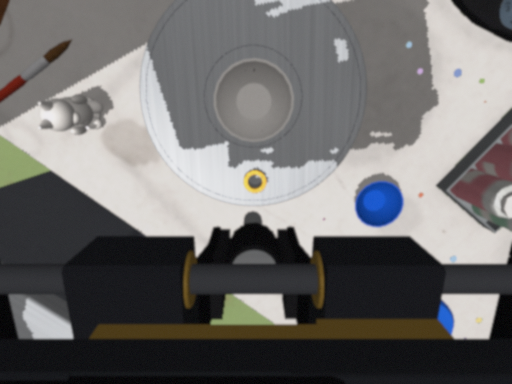

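The bush is at (255,181), and the pin tip at (253,218) hangs almost above it. It needs about +1.2 in x and +1.4 in y. I'll lower to just above the rim and look again.

>>> {"fn": "servo_tool", "kwargs": {"commands": [[0.1,1.2,1.4,20,0,0,0],[0.1,0,0,30,0,0,0],[0.1,0,0,25,0,0,0],[0.1,0,0,15,0,0,0],[0.1,0,0,5,0,0,0],[0.1,0,0,0,0,0,0]]}}

```text
clock: 7.0
eef_pos: [0.46, -0.2024, 0.1032]
tool_rot: [-0.002, 0.943, 0.333, -0.001]
ft_force: [0.8, 0.3, -0.2]
finger_gap: 0.0254
finger_force: 29.9
```

```bash
python3 bush.py w3; python3 - <<'E'
import cv2
i=cv2.imread("pics/w3.png");cv2.imwrite("pics/w3c.png",cv2.resize(i[150:300,170:340],None,fx=4,fy=4,interpolation=cv2.INTER_CUBIC))
E
```

```text
372 px 238 269 199 225
bush ((0.46048760414123535, -0.20244483649730682), 0.011060020886361599) [ 0.4632 -0.2006  0.0529] 0.05295363256821432
head 0.04726785298912464
[ 0.4608 -0.203   0.1044] [-9.000e-04  9.431e-01  3.325e-01 -6.000e-04]
shank 705 [ 0.4642 -0.2001  0.057 ] [ 0.4492 -0.2141  0.0458] [ 0.4724 -0.1911  0.0847]
```

View pics/w3c.png

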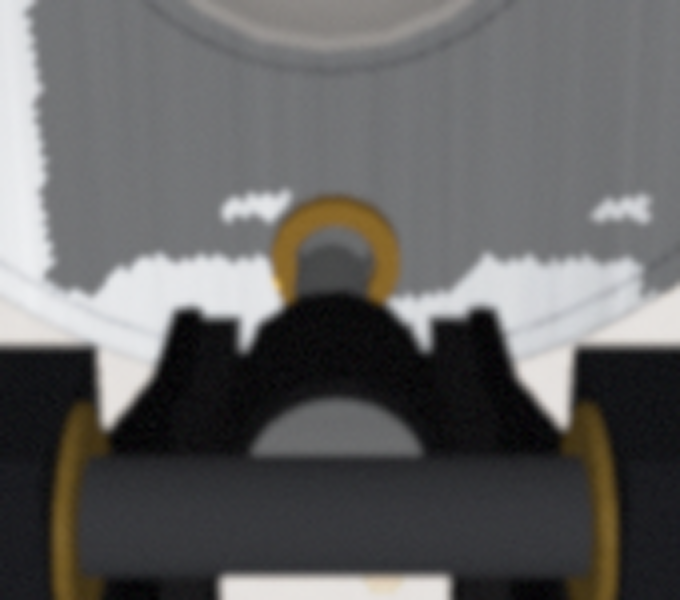

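The tip is about 8 mm above the bush, laterally centred (shank at 335, bush at 336 in the crop). I'll insert slowly.

>>> {"fn": "servo_tool", "kwargs": {"commands": [[0.1,0,0,3,0,0,0],[0.1,0,0,3,0,0,0],[0.1,0,0,2,0,0,0],[0.1,0,0,1,0,0,0],[0.1,0,0,1,0,0,0],[0.1,0,0,1,0,0,0],[0.1,0,0,0,0,0,0]]}}

```text
clock: 7.63
eef_pos: [0.4613, -0.2034, 0.0941]
tool_rot: [0.0, 0.943, 0.332, 0.0]
ft_force: [-0.4, 0.2, -0.2]
finger_gap: 0.0252
finger_force: 29.9
```

>>> {"fn": "servo_tool", "kwargs": {"commands": [[0.1,0,0,1,0,0,0],[0.1,0,0,1,0,0,0],[0.1,0,0,1,0,0,0],[0.1,0,0,1,0,0,0],[0.1,0,0,0,0,0,0]]}}

```text
clock: 8.05
eef_pos: [0.4607, -0.2031, 0.0897]
tool_rot: [-0.001, 0.943, 0.332, -0.001]
ft_force: [-2.3, 0.4, 0.5]
finger_gap: 0.025
finger_force: 29.9
```

>>> {"fn": "servo_tool", "kwargs": {"commands": [[0.1,0,0,2,0,0,0],[0.1,0,0,2,0,0,0],[0.1,0,0,2,0,0,0],[0.1,0,0,2,0,0,0],[0.1,0,0,2,0,0,0],[0.1,0,0,2,0,0,0],[0.1,0,0,2,0,0,0],[0.1,0,0,0,0,0,0]]}}

```text
clock: 8.72
eef_pos: [0.4611, -0.2034, 0.0756]
tool_rot: [-0.0, 0.943, 0.332, -0.0]
ft_force: [-3.4, -1.1, -1.1]
finger_gap: 0.0252
finger_force: 29.9
```

>>> {"fn": "servo_tool", "kwargs": {"commands": [[0.1,-0.5,0,1,0,0,0],[0.1,0,0,1,0,0,0],[0.1,0,0,0.5,0,0,0],[0.1,0,0,0.5,0,0,0],[0.1,0,0,0.3,0,0,0],[0.1,0,0,0,0,0,0]]}}

```text
clock: 9.22
eef_pos: [0.461, -0.2036, 0.0727]
tool_rot: [0.0, 0.943, 0.332, 0.0]
ft_force: [-3.8, -1.3, 0.9]
finger_gap: 0.0254
finger_force: 29.9
```

>>> {"fn": "servo_tool", "kwargs": {"commands": [[0.1,-0.6,0,0.3,0,0,0],[0.1,0,0,0.3,0,0,0],[0.1,0,0,0.3,0,0,0],[0.1,0,0,0,0,0,0]]}}

```text
clock: 9.55
eef_pos: [0.4608, -0.204, 0.072]
tool_rot: [0.0, 0.943, 0.332, 0.0]
ft_force: [-1.1, -0.0, 2.1]
finger_gap: 0.0253
finger_force: 29.9
```

```bash
python3 -c "
from h import *
s=observe();print(s['eef_pos'],s['ft_force'],s['torque'])"
```

```text
[ 0.4608197  -0.20398243  0.07198026] [-1.12230439 -0.02974688  2.11993781] [-0.02754881  0.49204748  0.0102673 ]
```

The tip has touched the base, with about 2 N upward at TCP z 0.072. I'll turn the head counter-clockwise in small arcs.

>>> {"fn": "servo_tool", "kwargs": {"commands": [[0.1,0,0,0.3,0,0,-1.5],[0.1,0.02,1,0,0,0,-0.74],[0.1,0.03,2,0,0,0,-1.47],[0.1,0.03,2,0,0,0,-1.47],[0.1,0.03,2,0,0,0,-1.47],[0.1,0.02,1,0,0,0,-0.74],[0.1,0,0,0,0,0,0]]}}

```text
clock: 10.13
eef_pos: [0.4631, -0.2069, 0.0718]
tool_rot: [-0.004, 0.92, 0.392, -0.002]
ft_force: [-5.3, 3.9, 10.8]
finger_gap: 0.0252
finger_force: 30.1
```

>>> {"fn": "servo_tool", "kwargs": {"commands": [[0.1,0,0,-0.3,0,0,0],[0.1,0,0,0,0,0,0]]}}

```text
clock: 10.3
eef_pos: [0.4635, -0.2072, 0.0718]
tool_rot: [-0.003, 0.92, 0.392, -0.002]
ft_force: [-4.3, 3.4, 7.4]
finger_gap: 0.025
finger_force: 30.1
```

>>> {"fn": "servo_tool", "kwargs": {"commands": [[0.1,0,0,-0.3,0,0,0],[0.1,0.02,1,0,0,0,-0.74],[0.1,0.02,1,0,0,0,-0.74],[0.1,0,0,0,0,0,0]]}}

```text
clock: 10.63
eef_pos: [0.4658, -0.2094, 0.0719]
tool_rot: [-0.002, 0.915, 0.404, -0.001]
ft_force: [-4.8, 2.2, 3.2]
finger_gap: 0.0253
finger_force: 30.0
```

>>> {"fn": "servo_tool", "kwargs": {"commands": [[0.1,0.02,1.5,0,0,0,-1.1],[0.1,0.02,1.5,0,0,0,-1.1],[0.1,0.02,1,0,0,0,-0.74],[0.1,0,0,0,0,0,0]]}}

```text
clock: 10.97
eef_pos: [0.4698, -0.2129, 0.0719]
tool_rot: [-0.001, 0.904, 0.427, -0.0]
ft_force: [-3.9, 2.1, 3.4]
finger_gap: 0.0253
finger_force: 30.0
```

>>> {"fn": "servo_tool", "kwargs": {"commands": [[0.1,0.02,1.5,0,0,0,-1.1],[0.1,0.02,1.5,0,0,0,-1.1],[0.1,0.02,1,0,0,0,-0.74],[0.1,0,0,0,0,0,0]]}}

```text
clock: 11.3
eef_pos: [0.4755, -0.2176, 0.0722]
tool_rot: [0.002, 0.893, 0.45, 0.001]
ft_force: [-0.3, 1.3, -0.7]
finger_gap: 0.0249
finger_force: 30.0
```

Both the vertical and the lateral force fell to about zero. I'll probe downward.

>>> {"fn": "servo_tool", "kwargs": {"commands": [[0.1,0,0,0.4,0,0,0],[0.1,0,0,0.4,0,0,0],[0.1,0,0,0,0,0,0]]}}

```text
clock: 11.55
eef_pos: [0.4754, -0.2175, 0.0719]
tool_rot: [0.002, 0.893, 0.45, 0.001]
ft_force: [-0.1, -0.4, 2.8]
finger_gap: 0.0256
finger_force: 29.9
```

>>> {"fn": "servo_tool", "kwargs": {"commands": [[0.1,0.02,1.5,0,0,0,-1.1],[0.1,0.02,1.5,0,0,0,-1.1],[0.1,0.02,1,0,0,0,-0.74],[0.1,0,0,0,0,0,0]]}}

```text
clock: 11.88
eef_pos: [0.476, -0.2178, 0.0717]
tool_rot: [-0.001, 0.881, 0.474, -0.001]
ft_force: [-2.6, 1.6, 7.1]
finger_gap: 0.0254
finger_force: 30.0
```

>>> {"fn": "servo_tool", "kwargs": {"commands": [[0.1,0.01,1,-0.3,0,0,-0.74],[0.1,0.01,1,0,0,0,-0.74],[0.1,0,0,0,0,0,0]]}}

```text
clock: 12.13
eef_pos: [0.4766, -0.2182, 0.0717]
tool_rot: [-0.002, 0.874, 0.485, -0.001]
ft_force: [-5.6, 1.6, 6.8]
finger_gap: 0.0252
finger_force: 30.0
```

>>> {"fn": "servo_tool", "kwargs": {"commands": [[0.1,0,0,-0.4,0,0,0],[0.1,0,0,0,0,0,0],[0.1,0,0,0,0,0,0]]}}

```text
clock: 12.38
eef_pos: [0.4775, -0.2188, 0.0718]
tool_rot: [-0.001, 0.875, 0.485, -0.001]
ft_force: [-2.5, 1.8, 1.6]
finger_gap: 0.0251
finger_force: 30.0
```

>>> {"fn": "servo_tool", "kwargs": {"commands": [[0.1,0.02,1.5,0,0,0,-1.1],[0.1,0.02,1.5,0,0,0,-1.1],[0.1,0.02,1,0,0,0,-0.74],[0.1,0,0,0,0,0,0]]}}

```text
clock: 12.72
eef_pos: [0.4833, -0.2224, 0.072]
tool_rot: [0.001, 0.862, 0.507, 0.001]
ft_force: [-1.0, -0.0, -0.9]
finger_gap: 0.025
finger_force: 29.9
```

>>> {"fn": "servo_tool", "kwargs": {"commands": [[0.1,0,0,0.5,0,0,0],[0.1,0,0,0,0,0,0]]}}

```text
clock: 12.88
eef_pos: [0.4832, -0.2222, 0.0717]
tool_rot: [0.001, 0.862, 0.507, 0.001]
ft_force: [-0.3, -0.7, -0.6]
finger_gap: 0.0253
finger_force: 29.9
```

>>> {"fn": "servo_tool", "kwargs": {"commands": [[0.1,0,0,0.4,0,0,0],[0.1,0,0,0,0,0,0]]}}

```text
clock: 13.05
eef_pos: [0.4826, -0.2219, 0.0712]
tool_rot: [0.001, 0.862, 0.507, 0.0]
ft_force: [0.4, -0.7, -1.0]
finger_gap: 0.0252
finger_force: 29.9
```

>>> {"fn": "servo_tool", "kwargs": {"commands": [[0.1,0,0,0.4,0,0,0],[0.1,0,0,0.4,0,0,0],[0.1,0,0,0,0,0,0]]}}

```text
clock: 13.3
eef_pos: [0.4822, -0.2215, 0.0703]
tool_rot: [0.0, 0.862, 0.507, 0.0]
ft_force: [0.1, 0.1, -1.4]
finger_gap: 0.0253
finger_force: 29.9
```

The tip is now 1.5 mm below the base face with no load, so it is dropping into a hole. I'll continue gently.

>>> {"fn": "servo_tool", "kwargs": {"commands": [[0.1,0,0,0.5,0,0,0],[0.1,0,0,0.5,0,0,0],[0.1,0,0,0.5,0,0,0],[0.1,0,0,0.5,0,0,0],[0.1,0,0,0,0,0,0]]}}

```text
clock: 13.72
eef_pos: [0.482, -0.2215, 0.0682]
tool_rot: [-0.0, 0.862, 0.507, -0.0]
ft_force: [-0.8, 0.4, -1.1]
finger_gap: 0.0253
finger_force: 29.9
```

>>> {"fn": "servo_tool", "kwargs": {"commands": [[0.1,0,0,1,0,0,0],[0.1,0,0,1,0,0,0],[0.1,0,0,1,0,0,0],[0.1,0,0,1,0,0,0],[0.1,0,0,0,0,0,0]]}}

```text
clock: 14.13
eef_pos: [0.4819, -0.2215, 0.0641]
tool_rot: [-0.0, 0.862, 0.507, -0.0]
ft_force: [0.4, -0.1, -0.1]
finger_gap: 0.0251
finger_force: 29.9
```

>>> {"fn": "servo_tool", "kwargs": {"commands": [[0.1,0,0,1,0,0,0],[0.1,0,0,1,0,0,0],[0.1,0,0,1,0,0,0],[0.1,0,0,1,0,0,0],[0.1,0,0,1,0,0,0],[0.1,0,0,1,0,0,0],[0.1,0,0,0,0,0,0]]}}

```text
clock: 14.72
eef_pos: [0.482, -0.2215, 0.0581]
tool_rot: [-0.0, 0.862, 0.507, -0.0]
ft_force: [-0.1, -0.1, -0.7]
finger_gap: 0.0252
finger_force: 29.9
```

Free all the way. About 2 mm remain before the knob reaches the bush.

>>> {"fn": "servo_tool", "kwargs": {"commands": [[0.1,0,0,0.5,0,0,0],[0.1,0,0,0.5,0,0,0],[0.1,0,0,0.3,0,0,0],[0.1,0,0,0.3,0,0,0],[0.1,0,0,0,0,0,0]]}}

```text
clock: 15.13
eef_pos: [0.4821, -0.2215, 0.0567]
tool_rot: [-0.0, 0.862, 0.507, -0.0]
ft_force: [-0.4, 0.0, -0.9]
finger_gap: 0.0253
finger_force: 29.9
```

>>> {"fn": "servo_tool", "kwargs": {"commands": [[0.1,0,0,0.3,0,0,0],[0.1,0,0,0.3,0,0,0],[0.1,0,0,0.2,0,0,0],[0.1,0,0,0,0,0,0]]}}

```text
clock: 15.47
eef_pos: [0.4821, -0.2216, 0.0561]
tool_rot: [0.0, 0.862, 0.507, 0.0]
ft_force: [-0.1, -0.1, 1.5]
finger_gap: 0.0248
finger_force: 29.9
```

Contact came at TCP z 0.056, which is the expected home height. I'll release and rise.

>>> {"fn": "servo_tool", "kwargs": {"commands": [[0.6,0,0,0,0,0,0],[0.6,0,0,0,0,0,0],[0.6,0,0,0,0,0,0],[0.6,0,0,0,0,0,0],[0.6,0,0,0,0,0,0],[0.6,0,0,0,0,0,0]]}}

```text
clock: 15.97
eef_pos: [0.4821, -0.2216, 0.0559]
tool_rot: [-0.0, 0.862, 0.507, 0.0]
ft_force: [0.6, -0.6, -0.6]
finger_gap: 0.0502
finger_force: 0.0
```

>>> {"fn": "servo_tool", "kwargs": {"commands": [[0.6,0,0,-8,0,0,0],[0.6,0,0,-20,0,0,0],[0.6,0,0,-30,0,0,0],[0.6,0,0,-40,0,0,0],[0.6,0,0,-40,0,0,0],[0.6,0,0,0,0,0,0],[0.6,0,0,0,0,0,0]]}}

```text
clock: 16.55
eef_pos: [0.4836, -0.2226, 0.1972]
tool_rot: [0.003, 0.862, 0.507, 0.001]
ft_force: [-1.4, 0.5, -0.4]
finger_gap: 0.052
finger_force: 0.0
```

```bash
python3 - <<'E'
from h import *
p=capture("wrist");w=world(p);cv2.imwrite("pics/w4.png",p["color"])
for n in("pin","bowl"):
    for d in silhouettes(p,n)[:2]:
        q=w[d["pixels"]];q=q[~np.isnan(q[:,0])]
        print(n,round(d["score"],2),np.round(d["extent"]),cv2.minEnclosingCircle(q[q[:,2]>np.percentile(q[:,2],60)][:,:2].astype(np.float32)),np.percentile(q[:,2],[5,50,90]).round(4))
E
```

```text
pin 0.64 [236. 171. 266. 204.] ((0.4829097390174866, -0.22002092003822327), 0.012056339532136917) [0.0693 0.0832 0.0844]
bowl 0.84 [208.  59. 290. 142.] ((0.5190368890762329, -0.15618380904197693), 0.03440632298588753) [0.0507 0.0594 0.0705]
bowl 0.78 [309. 221. 352. 254.] ((0.5221455693244934, -0.29243209958076477), 0.06438738107681274) [0.0012 0.0085 0.0176]
```

View pics/w4.png

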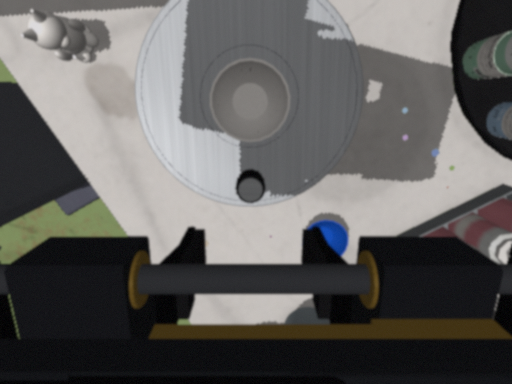

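The pin stands upright in the bush at (250,186). Its knob top is at 0.084 m, so the tip is at 0.014 m, fully home. The bowl, at (249,100), is centred within about 3 mm. The arm is clear, so I'm handing in.

```bash
python3 -c "
from h import *
print(finish_job())"
```

```text
the job is handed in; nothing more can be done
None
```

The job is handed in at about 17 s of the 67 s allowed: the locking pin is fully home with its knob on the bush, the bowl is about 3 mm from the wheel's middle and the arm is clear; no verdict came back.

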